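# Switch the soldering bench on in the right order

## Task

Bring the soldering bench up with light fingertip presses: first push in the green key on the white socket block, then the blue key on the fume extractor, and last the yellow key on the soldering station, so that there is never heat without extraction. Push each key well in so that it stays in, but gently, and do not push a later key in before its turn. Do not shift or lift the three units, leave the pliers, the flux tin and the iron stand where they are, and finish with the hand clear.

Things in the scene. Friction and masses are not known exactly. Their poses are not given: they have to be found in the camera images.
- green_key_top (a point): Centre of the top face of the green round key on the socket block: a cap 32 mm across that stands 23 mm out of the casing's top before it is pressed. Press it straight down. The cap is cushioned: it gives about 0.7 mm per N (7 mm at most) on top of the key's own 12 mm travel, and comes up again by that much when released. The point moves with the cap; before pressing it is 83 mm above the table.
- blue_key_top (a point): Centre of the top face of the blue round key on the fume extractor: a cap 32 mm across that stands 23 mm out of the casing's top before it is pressed. Press it straight down. The cap is cushioned: it gives about 0.7 mm per N (7 mm at most) on top of the key's own 12 mm travel, and comes up again by that much when released. The point moves with the cap; before pressing it is 168 mm above the table.
- yellow_key_top (a point): Centre of the top face of the yellow round key on the soldering station: a cap 32 mm across that stands 23 mm out of the casing's top before it is pressed. Press it straight down. The cap is cushioned: it gives about 0.7 mm per N (7 mm at most) on top of the key's own 12 mm travel, and comes up again by that much when released. The point moves with the cap; before pressing it is 113 mm above the table.
- green_key (a joint): How far the green key has been pushed in, in m: 0 fully out (start), 0.012 at its stop. It counts as on from 0.007. It takes about 2.5 N to move (more when pushed faster), the same all the way (so about 14 mm of cap movement brings it to its stop, after which the cushion stiffens the press), and it stays wherever it is left: apart from the cushion it does not spring back.
- blue_key (a joint): How far the blue key has been pushed in, in m: 0 fully out (start), 0.012 at its stop. It counts as on from 0.007. It takes about 2.5 N to move (more when pushed faster), the same all the way (so about 14 mm of cap movement brings it to its stop, after which the cushion stiffens the press), and it stays wherever it is left: apart from the cushion it does not spring back.
- yellow_key (a joint): How far the yellow key has been pushed in, in m: 0 fully out (start), 0.012 at its stop. It counts as on from 0.007. It takes about 2.5 N to move (more when pushed faster), the same all the way (so about 14 mm of cap movement brings it to its stop, after which the cushion stiffens the press), and it stays wherever it is left: apart from the cushion it does not spring back.
- socket_block: White bench socket block, 100 x 150 x 60 mm (x, y, z), about 1.4 kg, standing loose on the table, with two round black sockets and the green key on top. Origin at the centre of its underside; z up. The key is at x = -20, y = 45 mm in its frame.
- extractor: Grey desktop fume extractor, 100 x 150 x 145 mm (x, y, z), about 1.8 kg, standing loose on the table, with a round fan grille on its front and back and the blue key on top. Origin at the centre of its underside; z up. The key is at x = 0, y = -35 mm in its frame.
- solder_station: Dark soldering station, 120 x 110 x 90 mm (x, y, z), about 2 kg, standing loose on the table, with a display and a knob on its front (-x) and the yellow key on top. Origin at the centre of its underside; z up. The key is at x = -25, y = 0 mm in its frame.
- pliers_mid (a point): Bystander: loose pliers with blue handles, lying flat, 181 mm long along their y, 62 mm wide, 14 mm high. The point is midway along, 7 mm above the table.
- flux_tin_mid (a point): Bystander: small loose round flux tin, 64 mm across, 20 mm high. The point is at its centre, half-way up.
- iron_stand_mid (a point): Bystander: loose iron stand, base 90 x 70 x 22 mm, with a red-handled iron that slants up and out along its +x to 126 mm from the point and 137 mm above the table. The point is at the centre of the base, half-way up.
Not all that is in view belongs to the job. Leave any orange look-alike of the extractor alone.

How it is judged:
On the way, in this order (a step that is already met when the one before it is completed fails the run):
1. the green key is in, the others still out (value of joint green_key above 0.007 m and value of joint each of blue_key, yellow_key below 0.005 m), for 0.2 s.
2. the blue key is in too, the yellow one still out (value of joint each of green_key, blue_key above 0.007 m and value of joint yellow_key below 0.005 m), for 0.2 s.
3. the yellow key is in too (value of joint each of green_key, blue_key, yellow_key above 0.007 m), for 0.2 s.
At the end, for the whole second after the job is handed in: All three keys are in by more than 7 mm of their 12 mm, the three units stand upright and at rest within 15 mm of where they started, and the pliers, tin and iron stand are within 20 mm of where they were (all of step 3 and distance of each of socket_block, extractor, solder_station from where it was at the start of the episode below 0.015 m and angle between each of socket_block, extractor, solder_station's own z axis and vertical below 0.1 rad and distance of each of pliers_mid, flux_tin_mid, iron_stand_mid from where it was at the start of the episode below 0.02 m and linear speed of each of socket_block, extractor, solder_station below 0.02 m/s); the robot touches nothing.
It fails at once if the blue key is pushed (over 5 mm) before the green one is in (value of joint blue_key above 0.005 m and value of joint green_key below 0.007 m).
It fails at once if the yellow key is pushed (over 5 mm) before the blue one is in (value of joint yellow_key above 0.005 m and value of joint blue_key below 0.007 m).
It fails at once if a unit or key is pressed with more than 22 N (contact force between any of the arm, the fingers and socket_block above 22 N or contact force between any of the arm, the fingers and extractor above 22 N or contact force between any of the arm, the fingers and solder_station above 22 N).
It fails at once if a unit is shifted or lifted by more than 15 mm (distance of any of socket_block, extractor, solder_station from where it was at the start of the episode above 0.015 m).
It fails at once if the pliers, tin or iron stand is moved or lifted by more than 20 mm (distance of any of pliers_mid, flux_tin_mid, iron_stand_mid from where it was at the start of the episode above 0.02 m).
It also fails if it takes over 51 s, if anything falls off the work surface, if the arm or the gripper's body presses on something with over 40 N, if the wrist force passes 120 N, or if a joint passes its speed limit or range.

## Robot

A 6-joint arm with a two-finger parallel gripper is mounted at the origin on the work surface. World frame = base frame: x ahead of the robot, y to its left, z up, the work surface at z = 0. Lengths are in m, angles in rad, forces in N, time in s.
With the tool pointing down it reaches from about 0.25 to 0.775 m from the base axis. Payload 8.9 kg.
Tool frame: the origin (TCP) lies on the centre line of the jaws, within the pads' length; the fingertips stand 8 mm ahead of it and the grasp point (between the pads) lies 11 mm behind it; z points along the fingers, y is the direction in which the jaws open and shut (so a half turn about z gives the same grasp; the last joint's range is limited). The gripper opens to 85 mm and grips with 20 to 120 N. Pads are 22 mm wide; open, the fingers measure 114 mm over their backs; the gripper's body (76 mm by 85 mm) begins 54 mm behind the grasp point. The pads swing forward as they close: fully open they stand 13 mm farther back than shut.
Start: joints at [-1.397, 0.291, -0.153, 1.127, 0, 1.431], TCP at [0.162, -0.5, 0.239] pointing down, gripper open.
Joint ranges: [-2.52, 2.52], [-0.91, 1.74], [-1.3, 1.37], [-1.96, 2.02], [-1.52, 1.47], [-3.14, 3.14]. Speed limits (rad/s): [2.22, 2.22, 2.79, 3.14, 3.14, 3.14].

## Interface

Orientations are given as a 3x3 rotation matrix whose columns are the frame's x, y, z axes.
In Python, from bench import * gives the robot as it stands. The module is installed in compiled form; this text tells all that it offers. Calls block until the motion is done:
- move_ptp(position, orientation): joint-space move of the TCP to a pose.
- line_to(position, frame=None, speed=0.15): straight line of the TCP; frame=None keeps the orientation; speed is the mean speed in m/s.
- goto_joints(angles): joint-space move.
- command_gripper(opening): finger opening in m; the grip force is fixed at half the most; returns when the fingers have stopped.
- wait(seconds).
- solve_ik(position, orientation): joint angles nearest the present ones, or None.
- get_obs(): the state.
- read_camera(name): name is "scene" or "top" or "wrist"; returns (picture, depth): 384x512x3 uint8, red, green, blue; 384x512 float32, m along the optical axis (not along the pixel's ray), 0 where there is no reading.
- camera_info(name): a dict with "fx", "fy", "cx", "cy" (pixels), "world_from_camera" (4x4, takes a point from camera to world coordinates). Camera axes: x right, y up, looking along -z (the intrinsics and any distortion apply to the point x, -y, -z); pixel columns grow to the right and rows downward; lengths in m; the calibration is good to about 2 mm. A picture is of the moment at which its call begins: read the wrist's pose just before it. camera_info takes no time and is no camera call; for the wrist camera it gives the pose at the moment of the call.
A pose or a line that the arm cannot do raises IKError and nothing moves.
- job_done(): hands the job in, once; it reports no verdict.
Trained networks look in the newest picture that a camera, given by its name, has taken for a name from the list of things; names that differ only in an ending like _2 or _b are one class to them, and where a whole thing is asked for, a point or a joint stands for the part that bears it (a point fixed in the world has none). Each returns a list of dicts, best first, with "p" (0 to 1); they miss things now and then, are a little off and sometimes report something else, mostly with a low value. They report only what shows in the picture. A call takes as long as a camera call. They do not tell look-alikes from the thing itself.
- recognise(camera, thing): "xyz" ([x, y, z] in m, in world coordinates, good to about 4 mm: the middle of the surface that is visible of it).
The state is a dict: "time_s": time; "joints": joint angles; "joint_vel": joint speeds; "joint_torque": joint torques, N m; "tcp_pos": TCP position; "ee_rot": TCP orientation; "ft_force": force on the tool from outside, world axes, zero at the start; "moment": the same for the moment, N m; "gripper_width": finger opening in m.
Only numpy, scipy, OpenCV 4.12 (cv2) and the standard library are available. Lean on these libraries where they do the work, as an engineer would, in place of code of your own. Each camera call takes 0.05 s, during which the arm holds its last target.

## Working session

There is one attempt and no reset: what is moved stays moved. The work goes in short steps, each a Python script; the robot and the scene stay as the last script left them, time stands still between calls to the robot, and variables do not carry over. Pictures are saved under pics/ and viewed, and the job is handed in when it is done.

```bash
mkdir -p pics; python3 - <<'E'
from bench import *
import cv2
for n in ("scene","top"):
    p,d=read_camera(n); cv2.imwrite(f"pics/{n}0.png",cv2.cvtColor(p,cv2.COLOR_RGB2BGR))
    for t in ("green_key_top","blue_key_top","yellow_key_top","extractor","socket_block","solder_station","iron_stand_mid","pliers_mid","flux_tin_mid"):
        print(n,t,[([round(float(v),3) for v in r["xyz"]],round(r["p"],2)) for r in recognise(n,t)])
    ci=camera_info(n); print({k:(v if k!="world_from_camera" else [[round(float(x),4) for x in r] for r in v]) for k,v in ci.items()})
o=get_obs(); print(o["time_s"],o["tcp_pos"],o["ft_force"],o["ee_rot"])
E
```

```text
scene green_key_top []
scene blue_key_top [([0.575, -0.024, 0.166], 0.65), ([0.148, -0.314, 0.165], 0.51)]
scene yellow_key_top [([0.452, -0.297, 0.109], 0.55)]
scene extractor [([0.213, 0.318, 0.096], 0.87), ([0.203, -0.305, 0.092], 0.83), ([0.602, 0.047, 0.107], 0.67)]
scene socket_block [([0.512, 0.305, 0.059], 0.68)]
scene solder_station [([0.495, -0.266, 0.068], 0.73)]
scene iron_stand_mid [([0.762, 0.247, 0.025], 0.85)]
scene pliers_mid [([0.414, 0.024, 0.01], 0.75), ([0.705, -0.218, 0.019], 0.26)]
scene flux_tin_mid [([0.705, -0.22, 0.019], 0.62)]
{'fx': 358.4022804447486, 'fy': 358.4022804447486, 'cx': 257.60277744923775, 'cy': 197.39314585387172, 'world_from_camera': [[-0.6982, -0.3905, 0.6, 1.1992], [0.7159, -0.3734, 0.59, 0.752], [-0.0063, 0.8415, 0.5402, 0.7907], [0.0, 0.0, 0.0, 1.0]]}
top green_key_top [([0.447, 0.326, 0.086], 0.66)]
top blue_key_top [([0.455, -0.288, 0.088], 0.18)]
top yellow_key_top [([0.44, -0.303, 0.115], 0.64), ([0.449, 0.329, 0.083], 0.58)]
top extractor [([0.181, 0.282, 0.141], 0.83), ([0.557, 0.011, 0.144], 0.59), ([0.22, -0.386, 0.144], 0.51)]
top socket_block [([0.477, 0.287, 0.06], 0.94), ([0.415, 0.009, 0.011], 0.48)]
top solder_station [([0.458, -0.29, 0.091], 0.87)]
top iron_stand_mid []
top pliers_mid [([0.414, 0.013, 0.013], 0.88)]
top flux_tin_mid [([0.696, -0.231, 0.021], 0.91)]
{'fx': 442.92496925745985, 'fy': 442.92496925745985, 'cx': 248.99279476375702, 'cy': 192.29864242593317, 'world_from_camera': [[0.0272, 0.9912, -0.1293, 0.3046], [-0.9996, 0.0274, -0.0005, 0.0094], [0.003, 0.1293, 0.9916, 1.3154], [0.0, 0.0, 0.0, 1.0]]}
1.0 [ 0.16155723 -0.49951267  0.23930083] [-0.1478607   0.62748183 -0.73779516] [[ 9.51478754e-01  3.07714445e-01 -6.70980546e-06]
 [ 3.07714445e-01 -9.51478754e-01  3.50002297e-05]
 [ 4.38583892e-06 -3.53666790e-05 -9.99999999e-01]]
```

View pics/scene0.png

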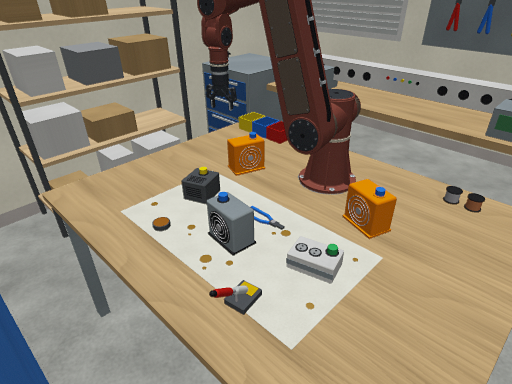

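View pics/top0.png

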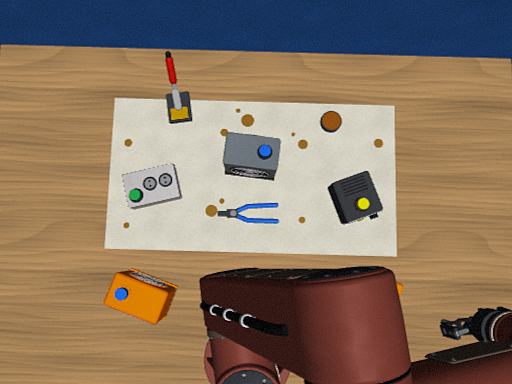

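Candidates in the top picture:
- **Green key:** only (135,195), on the white block.
- **Yellow key:** only (363,204), on the dark station.
- **Blue key:** (265,151) on the grey extractor. The ones on the orange boxes, at (121,294) and at scene (253,135), are look-alikes and I'll leave them alone.

Next I'll measure the caps by colour and depth, and check close crops.

```bash
cat > h.py <<'E'
from bench import *
import cv2, numpy as np
HS={"green":((45,100,50),(85,255,255)),"blue":((100,150,60),(125,255,255)),"yellow":((25,150,120),(35,255,255))}
ZT={"green":.083,"blue":.168,"yellow":.113}
def meas(cam,col,seed,r=16):
    p,d=read_camera(cam); ci=camera_info(cam)
    m=cv2.inRange(cv2.cvtColor(p,cv2.COLOR_RGB2HSV),*HS[col])
    k=np.zeros_like(m); cv2.circle(k,seed,r,255,-1); m&=k
    v,u=np.nonzero((m>0)&(d>0)); z=d[v,u]
    c=np.stack([(u-ci["cx"])/ci["fx"]*z,-(v-ci["cy"])/ci["fy"]*z,-z,np.ones_like(z)])
    w=(np.array(ci["world_from_camera"])@c)[:3]
    t=w[:,np.abs(w[2]-ZT[col])<.006]
    return p,t
E
python3 - <<'E'
from h import *
for cam,L in (("top",(("green",(135,195)),("blue",(265,151)),("yellow",(363,204)))),("scene",(("green",(332,249)),("blue",(223,197)),("yellow",(203,171))))):
    im=[]
    for c,s in L:
        p,t=meas(cam,c,s)
        (x,y),(w,h),a=cv2.minAreaRect(t[:2].T.astype(np.float32))
        print(cam,c,t.shape[1],"mid",round(x,4),round(y,4),"mean",t.mean(1).round(4),"size",round(w,3),round(h,3))
        im.append(cv2.resize(p[s[1]-30:s[1]+30,s[0]-30:s[0]+30],(240,240),interpolation=cv2.INTER_CUBIC))
    cv2.imwrite(f"pics/crop_{cam}.png",cv2.cvtColor(np.hstack(im),cv2.COLOR_RGB2BGR))
o=get_obs(); print(o["time_s"],o["ft_force"])
for x,y in ((.447,.326),(.557,-.02),(.445,-.3)):
    print(solve_ik([x,y,.28],[[1,0,0],[0,-1,0],[0,0,-1]]))
E
```

```text
top green 92 mid 0.4511 0.3323 mean [0.451  0.3322 0.0829] size 0.028 0.029
top blue 106 mid 0.5677 -0.028 mean [ 0.5676 -0.0272  0.1669] size 0.029 0.03
top yellow 100 mid 0.4407 -0.3019 mean [ 0.44   -0.3016  0.112 ] size 0.03 0.029
scene green 67 mid 0.4536 0.3332 mean [0.4552 0.334  0.0814] size 0.03 0.027
scene blue 43 mid 0.5715 -0.0259 mean [ 0.5716 -0.0248  0.1667] size 0.028 0.026
scene yellow 28 mid 0.4429 -0.3019 mean [ 0.4436 -0.3006  0.1111] size 0.025 0.03
1.3 [0.03371038 0.02249896 0.52040213]
[ 0.49797392  0.3272003   0.00519021  1.24878624  0.         -2.64361873]
[-0.16706248  0.33533113  0.01682552  1.25229072  0.          2.97453018]
[-0.72942698  0.29459337 -0.04065407  1.23554888  0.          2.41216568]
```

```bash
ls pics
```

```text
crop_scene.png
crop_top.png
scene0.png
top0.png
```

View pics/crop_top.png

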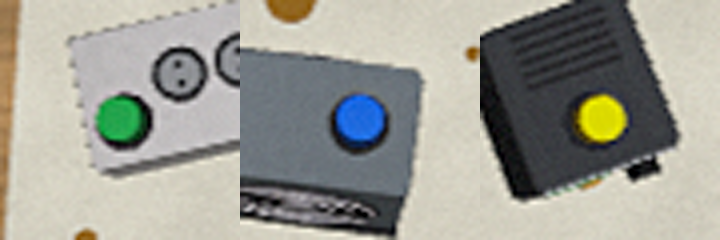

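View pics/crop_scene.png

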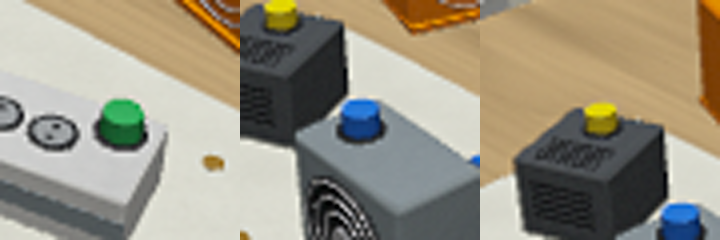

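The crops confirm the choice: the blue key at (265,151) sits on the grey extractor, and the green and yellow keys are each on the right unit. Next I'll close the fingers and press green.

```bash
cat >> h.py <<'E'
P={"green":(.4523,.3327),"blue":(.5693,-.0268),"yellow":(.4415,-.3016)}
def R(x,y):
    a=np.arctan2(y,x)+np.pi; c,s=np.cos(a),np.sin(a)
    return np.array([[c,s,0],[s,-c,0],[0,0,-1.]])
def fz(n=4):
    f=[]
    for _ in range(n): f.append(get_obs()["ft_force"][2]); wait(.02)
    return float(np.mean(f))
def press(c,hover=.28):
    x,y=P[c]; r=R(x,y)
    move_ptp([x,y,hover],r); z0=ZT[c]+.008
    print("t",get_obs()["time_s"],"at",get_obs()["tcp_pos"].round(4))
    line_to([x,y,z0+.015],speed=.12); wait(.1); b=fz(8)
    zc=None
    for dz in np.arange(.008,-.0221,-.002):
        line_to([x,y,z0+dz],speed=.025); f=fz()-b
        print(round(1e3*dz,1),round(f,2),end=" | ")
        if zc is None and f>1.2: zc=dz
        if f>5.5 or (zc is not None and zc-dz>.0155): break
    o=get_obs(); print("\nlateral",o["ft_force"].round(2),"tcp",o["tcp_pos"].round(4))
    line_to([x,y,hover],speed=.12); print("t",get_obs()["time_s"])
E
python3 - <<'E'
from h import *
command_gripper(0.0); print(get_obs()["gripper_width"],get_obs()["time_s"])
press("green")
p,t=meas("top","green",(135,195)); print(t.shape)
p,d=read_camera("scene"); cv2.imwrite("pics/g1.png",cv2.cvtColor(p,cv2.COLOR_RGB2BGR))
E
```

```text
-0.00020597562397592608 2.0667
t 5.1583 at [0.4527 0.3321 0.2799]
8.0 0.27 | 6.0 0.16 | 4.0 0.22 | 2.0 0.1 | 0.0 0.46 | -2.0 1.95 | -4.0 2.14 | -6.0 2.1 | -8.0 2.42 | -10.0 1.95 | -12.0 1.96 | -14.0 3.54 | -16.0 6.07 | 
lateral [-1.55 -0.78  5.99] tcp [0.4524 0.3327 0.0752]
t 13.15
(3, 0)
```

Green shows the expected pattern: a flat ~2 N, then stiffening at the stop to 6 N. I'll check the picture.

```bash
python3 - <<'E'
import cv2
p=cv2.imread("pics/g1.png"); cv2.imwrite("pics/g1c.png",cv2.resize(p[110:310,140:400],(780,600)))
E
```

```text
(no output)
```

View pics/g1c.png

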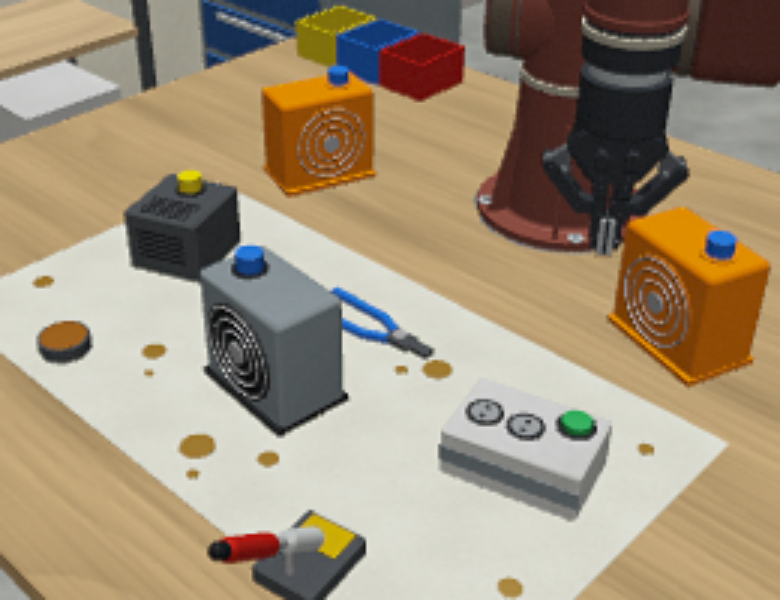

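The crop shows the green cap at (577,423) now low in the block. Blue at (249,260) and yellow at (189,181) are still out, and nothing has moved. Blue is next.

```bash
python3 - <<'E'
from h import *
press("blue")
p,d=read_camera("scene"); cv2.imwrite("pics/b1c.png",cv2.cvtColor(cv2.resize(p[110:310,140:400],(780,600)),cv2.COLOR_RGB2BGR))
E
```

```text
t 14.6583 at [ 0.5693 -0.0258  0.2801]
8.0 -0.53 | 6.0 0.09 | 4.0 0.11 | 2.0 0.2 | 0.0 0.21 | -2.0 1.78 | -4.0 1.81 | -6.0 2.22 | -8.0 1.48 | -10.0 2.32 | -12.0 1.83 | -14.0 2.78 | -16.0 5.93 | 
lateral [-0.97  0.05  5.58] tcp [ 0.5693 -0.0268  0.1602]
t 21.2333
```

View pics/b1c.png

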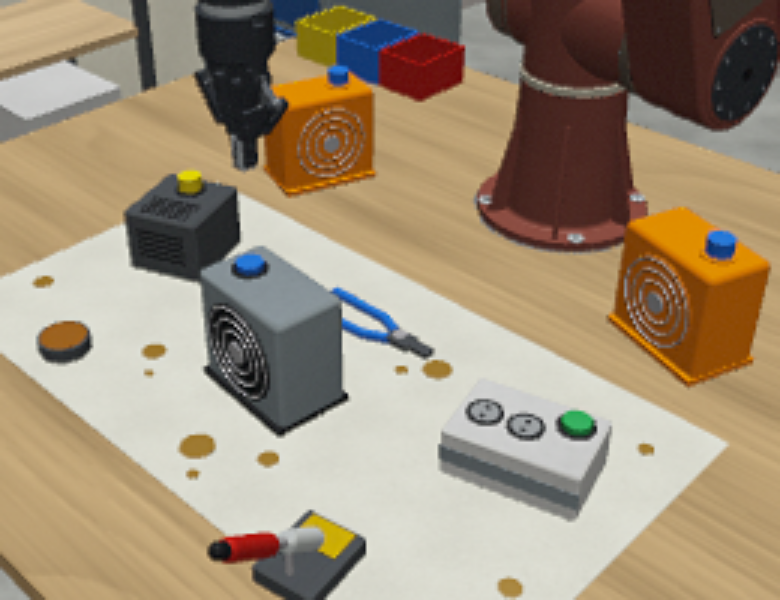

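The blue cap at (249,266) is in, green is still in, yellow at (189,181) is still out, and nothing has shifted. Yellow is last.

```bash
python3 - <<'E'
from h import *
press("yellow")
p,d=read_camera("scene"); cv2.imwrite("pics/y1c.png",cv2.cvtColor(cv2.resize(p[110:310,140:400],(780,600)),cv2.COLOR_RGB2BGR))
E
```

```text
t 22.4417 at [ 0.442  -0.3008  0.2799]
8.0 -0.16 | 6.0 0.07 | 4.0 -0.29 | 2.0 -0.31 | 0.0 0.06 | -2.0 1.72 | -4.0 1.37 | -6.0 1.4 | -8.0 1.73 | -10.0 1.26 | -12.0 1.31 | -14.0 2.87 | -16.0 5.33 | -18.0 8.21 | 
lateral [-0.96  0.97  7.49] tcp [ 0.4415 -0.3016  0.1033]
t 30.2667
```

View pics/y1c.png

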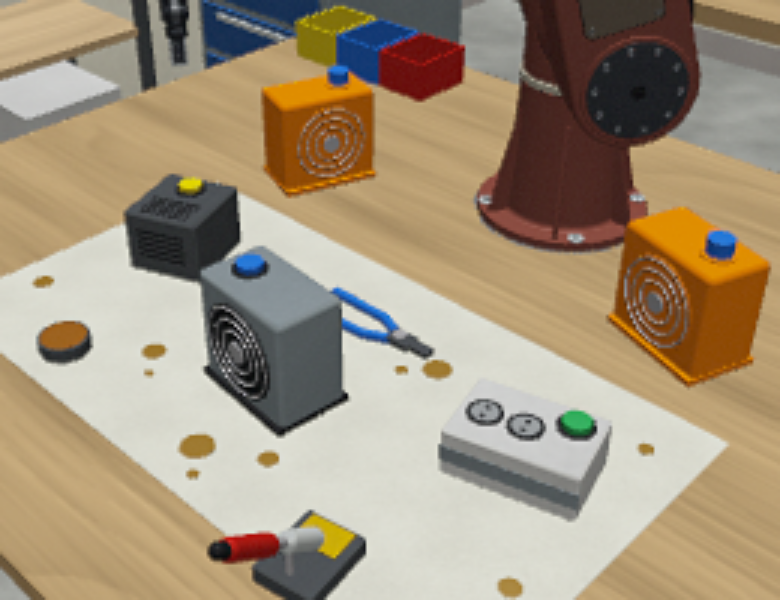

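All three caps are in, with yellow at (189,186) low in its casing. The units and bystanders are unmoved, and the hand is clear at z = 0.28.

```bash
python3 -c "
from bench import *
wait(.3); job_done()"
```

```text
the job is handed in; nothing more can be done
```

I pressed the green, blue and yellow keys in that order with the closed fingertips and handed the job in at about 31 s of the 51 s allowed. The hand-in reports no verdict.

- **Presses:** each key moved at a steady 1.3–2.4 N, then stiffened at its stop. The highest readings were 6.1 N on green, 5.9 N on blue and 8.2 N on yellow, against the 22 N limit.
- **Pictures:** after each press, the picture showed that cap down, the later ones still out, and the units, pliers, tin and iron stand unmoved as far as I could see. I did not measure their positions again.
- **Finish:** the hand was clear above the bench at z = 0.28 m.
- **Failed or disagreeing checks:**
  - The top-camera colour and depth check of the pressed green key found no points, because it only accepts heights near the unpressed cap. It showed nothing beyond the cap no longer being up, so I relied on the force readings and the scene pictures.
  - The two cameras differed by up to 4 mm on the key positions, so I pressed at about the average.

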